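# Clamp the scanner's pedestal with the strap clamp's wing nut

## Task

Clamp the scanner's pedestal to the table without gripping anything: first push the slotted strap forward from behind its heel, as far as its slot allows, so that its toe reaches over the pedestal's foot, then run the loose wing nut down clockwise by pushing its wings round with a fingertip, stroke after stroke, until it stops finger-tight. Do not pinch or wrench the wings, do not shift the pedestal, and leave everything else on the table where it is.

Things in the scene. Friction and masses are not known exactly. Their poses are not given: they have to be found in the camera images.
- clamp: The strap clamp as a whole; its upright M12 stud (12 mm thick, 48 mm tall) is screwed into the table and does not move. Origin: on the stud's axis at the table top (z = 0). Its x axis points along the strap from the heel to the toe, towards the pedestal; z up. The clamp stands at a different place and yaw each time.
- strap_slide (a joint): How far the strap with its heel has been pushed along the clamp's +x (m): 0 = drawn right back, 0.030 = fully forward, where the end of the slot meets the stud. It stays where it is left; moving it takes 1 to 3 N.
- heel_back (a point): Middle of the flat upright rear face of the strap's heel, 12 to 15 mm above the table; the face is 48 mm wide, reaches from the table to about 23 mm above it and looks along the clamp's -x. It lies 104 mm behind the stud's axis at strap_slide 0 and 74 mm behind at 0.030. Axes as the clamp.
- strap: Dark steel bar 118 mm long, 36 mm wide and 14 mm thick with a slot round the stud and the heel at its rear end. Origin: in the heel, 55 mm behind the stud's axis when fully forward, 14 to 16 mm above the table. Its top is 21 mm above the table when clamped; with the nut loose the strap is held about 2 mm higher by the spring under it, and it comes down with the nut.
- strap_toe (a point): Lower front edge of the strap's toe, mid-width; 57 mm ahead of the stud's axis when fully forward, where it overlaps the pedestal's foot by about 14 mm.
- nut_turn (a joint): Turning of the wing nut about the upright stud (rad): grows clockwise seen from above; 10 = run fully down, strap clamped, turns no further; starts between 1.2 and 4.0. Thread 1.75 mm a turn. It resists with about 0.03 N m, does not coast and stays where it is left. At the stop the wings still give a little on a spring washer (1.8 N m per rad, not counted in this value) and spring back when let go.
- wingnut: The two wings of the plain steel wing nut on the stud (64 mm over the wings). Origin: on the stud's axis at the underside of the nut's washer, 21 to 24 mm above the table; x axis along the wings (level, either wing), z up.
- nut_centre (a point): Point on the wing nut's axis at the mid-height of the wings, 38 to 41 mm above the table; axes as wingnut. The two wings are opposite each other, 6 mm thick, rounded ears that reach from 9 to 32 mm from the axis and from 10 mm below to 10 mm above this height; between them the hub is 23 mm across. The washer's top, the heel and the strap lie below 27 mm above the table.
- pedestal: A short steel and aluminium pedestal with a round laser scanner on it, loose, 0.6 kg. Foot: disc 64 mm across, 8 mm thick; post 25 mm across; scanner 70 mm across from 45 to 85 mm above the table. Origin: centre of the foot's underside, about 75 mm ahead of the stud's axis, so the scanner's edge is about 40 mm from the nut's axis and a finger cannot pass between the two.
- knife: Yellow utility knife 150 x 26 x 20 mm lying near the clamp. Bystander. Origin at the centre of its underside, x along it.
- coupling_a: Steel shaft coupling 22 mm across, 34 mm tall, upright, near the clamp. Bystander. Origin at its underside.
- coupling_b: The same, a second one. Bystander.
- flange: Round aluminium flange 58 mm across, 18 mm tall. Bystander. Origin at its underside.
- spare_post: Spare post with a foot 48 mm across, 65 mm tall, nothing on it. Bystander. Origin at its underside.
- screwdriver: Screwdriver 190 mm long, lying. Bystander.
- screw_tray: Open grey tray of screws 100 x 140 x 28 mm. Bystander. Origin at the centre of its underside.
Not all that is in view belongs to the job. Of the things that look like the pedestal, the largest one is meant.

How it is judged:
On the way, in this order (a step that is already met when the one before it is completed fails the run):
1. the strap is pushed forward over the pedestal's foot while the nut is still loose (value of joint strap_slide above 0.025 m and value of joint nut_turn below 8.5 rad), for 0.2 s.
2. the wing nut is run down until it stops and the toe presses on the foot (value of joint nut_turn above 9.75 rad and value of joint strap_slide above 0.025 m and contact force between strap and pedestal above 1 N), for 0.2 s.
At the end, for the whole second after the job is handed in: The strap is forward (slide over 25 of 30 mm), the wing nut is run down to within 0.25 rad of its stop (nut_turn over 9.75) and still, the strap's toe presses on the pedestal's foot with more than 1 N, and the pedestal stands upright within 5 mm of where it stood (all of step 2 and velocity of joint nut_turn between -0.1 and 0.1 rad/s and distance of pedestal from where it was at the start of the episode below 0.005 m and angle between pedestal's own z axis and vertical below 0.05 rad and linear speed of pedestal below 0.02 m/s); the robot touches nothing.
It fails at once if the wing nut is pinched or wrenched: more than 40 N between the fingers and its wings (contact force between the fingers and wingnut above 40 N).
It fails at once if the pedestal is shifted by more than 6 mm, lifted or tipped (distance of pedestal from where it was at the start of the episode above 0.006 m or angle between pedestal's own z axis and vertical above 0.12 rad).
It fails at once if another thing on the table is moved by more than 20 mm (distance of any of knife, coupling_a, coupling_b, flange, spare_post, screwdriver, screw_tray from where it was at the start of the episode above 0.02 m).
It also fails if it takes over 61 s, if anything falls off the work surface, if the arm or the gripper's body presses on something with over 40 N, if the wrist force passes 120 N, or if a joint passes its speed limit or range.

## Robot

A 6-joint arm with a two-finger parallel gripper is mounted at the origin on the work surface. World frame = base frame: x ahead of the robot, y to its left, z up, the work surface at z = 0. Lengths are in m, angles in rad, forces in N, time in s.
With the tool pointing down it reaches from about 0.375 to 0.975 m from the base axis. Payload 3.8 kg.
Tool frame: the origin (TCP) lies at the very end of the fingers, on their centre line; the grasp point (between the pads) lies 19 mm behind it; z points along the fingers, y is the line along which they close (so a half turn about z gives the same grasp; the last joint's range is limited). The gripper opens to 85 mm and grips with 20 to 120 N. Pads are 22 mm wide; open, the fingers measure 114 mm over their backs; the gripper's body (76 mm by 85 mm) begins 54 mm behind the grasp point. The pads swing forward as they close: fully open they stand 13 mm farther back than shut.
Start: joints at [-0.037, 0.264, 1.604, -0, 1.274, -0.037], TCP at [0.675, -0, 0.231] pointing down, gripper open.
Joint ranges: [-2.63, 2.63], [-0.94, 2.18], [0.31, 2.57], [-1.31, 4.45], [0, 2.66], [-2.55, 2.55]. Speed limits (rad/s): [2.57, 2.57, 3.14, 3.14, 3.14, 3.14].

## Interface

Orientations are given as a rotation vector (axis times angle).
In Python, from workcell import read_state, read_camera, calibration, finish_job gives the robot as it stands.
- The arm moves only by the tool step_arm, never from a script. Its argument "commands" is a list of rows, each an object of numbers: "fingers": the gripper's target within -1 to 1 (shut at 1, half-way at 0, fully open at -1); "dx", "dy", "dz": the shift along the tool's x, y, z in m; "roll": the turn about the tool's z in degrees. In form: [{"fingers": .., "dx": .., "dy": .., "dz": .., "roll": ..}, ...]. A call has 1 to 8 rows; each row is the pose to reach, as a shift and turn from the pose commanded when the call began, along the tool's axes at that moment; what a row does not reach only later rows make up. A row lasts 1/8 s, in which the tool goes at most 62.5 mm and 10.7 degrees, less where a joint would pass 70% of its speed; a pose out of reach is approached as far as the arm can. A call with a gripper value outside its range is refused whole. The fingers move at their own pace and stop on an object; "squeeze" is the grip in N (left out, the last holds). Time passes only in rows, so rows that repeat a pose let the fingers close. It gives the time, the measured TCP pose, the force, the opening and the grip force at its end, in the units of the state.
- read_state(): the state, without advancing time (a new reading comes with each control period).
- read_camera(name): name is "scene" or "side" or "wrist"; returns (picture, depth): 384x512x3 uint8, blue, green, red; 384x512 float32, m along the optical axis (not along the pixel's ray), 0 where there is no reading.
- calibration(name): a dict with "intrinsics" (3x3 intrinsics, pixels), "world_to_cam" (4x4, takes a point from world to camera coordinates). Camera axes: x right, y up, looking along -z (the intrinsics and any distortion apply to the point x, -y, -z); pixel columns grow to the right and rows downward; lengths in m; the calibration is good to about 2 mm. The wrist camera is an equidistant fisheye: a pixel r from the principal point sees the ray r / f radians off the axis. A picture is of the moment at which its call begins: read the wrist's pose just before it. calibration takes no time and is no camera call; for the wrist camera it gives the pose at the moment of the call.
- finish_job(): hands the job in; it is judged then, once.
The state is a dict: "time": time; "q": joint angles; "joint_vel": joint speeds; "joint_torque": joint torques, N m; "tool_pos": TCP position; "tcp_rot": TCP orientation; "wrist_force": force on the tool from outside, world axes, zero at the start; "torque": the same for the moment, N m; "width": opening from 0.0 (shut) to 1.0 (fully open); "grip_force": force on a finger pad.
Only numpy, scipy, OpenCV 4.12 (cv2) and the standard library are available. Lean on these libraries where they do the work, as an engineer would, in place of code of your own. Each camera call takes 0.05 s, during which the arm holds its last target. There are 200 camera calls.

## Working session

There is one attempt and no reset: what is moved stays moved. The work goes in short steps, Python scripts to look and compute and a tool call to move; the robot and the scene stay as the last step left them, time stands still between calls to the robot, and variables do not carry over. Pictures are saved under pics/ and viewed, at most 10 in all, crops included, and the job is handed in when it is done.

Besides the shell and the picture viewer there is one more tool, called after "Emit:" by a JSON object that holds its "api" and its "payload", one argument or row to a line. step_arm: Moves the arm, as the interface text tells. Its arguments: {"type":"object","properties":{"commands":{"type":"array","items":{"type":"object","properties":{"fingers":{"type":"number"},"dx":{"type":"number"},"dy":{"type":"number"},"dz":{"type":"number"},"roll":{"type":"number"}}}},"squeeze":{"type":"number"}},"required":["commands"]}

```bash
ls; mkdir -p pics; cat > h.py <<'E'
import numpy as np, cv2
from workcell import *
def cloud(name):
    """world xyz per pixel (pinhole cameras)"""
    c=calibration(name); img,d=read_camera(name); K=np.array(c["intrinsics"]); M=np.linalg.inv(np.array(c["world_to_cam"]))
    v,u=np.mgrid[:384,:512]
    if name=="wrist":
        a=(u-K[0,2])/K[0,0]; b=(v-K[1,2])/K[1,1]; r=np.hypot(a,b)+1e-9; t=np.tan(np.minimum(r,1.5))
        x,y=a/r*t,b/r*t
    else: x,y=(u-K[0,2])/K[0,0],(v-K[1,2])/K[1,1]
    P=np.stack([x*d,-y*d,-d,np.ones_like(d)],-1)@M.T
    P=P[...,:3]; P[d==0]=np.nan
    return img,P
E
python3 - <<'E'
from h import *
s=read_state();print(s)
for n in("scene","side","wrist"):
    i,P=cloud(n);cv2.imwrite(f"pics/{n}0.png",i);np.save(f"{n}0.npy",P); print(n,np.round(calibration(n)["world_to_cam"],3).tolist(),np.isnan(P[...,0]).mean())
a=np.hstack([cv2.imread("pics/scene0.png"),cv2.imread("pics/wrist0.png")]);cv2.imwrite("pics/a.png",cv2.resize(a,(800,300)))
E
```

```text
pics
{'time': 0.0, 'q': array([-3.68681542e-02,  2.64796345e-01,  1.60537158e+00,  7.78869145e-06,
        1.27370503e+00, -3.69074435e-02]), 'joint_vel': array([-0.00091367, -0.00180465, -0.0002805 , -0.00018906,  0.00051391,
       -0.0012414 ]), 'joint_torque': array([ 6.10465631e-04, -5.15121067e+01, -3.67308676e+01, -4.07824507e-05,
        1.31324201e-02,  1.46811578e-05]), 'tool_pos': array([6.74267741e-01, 4.92471589e-05, 2.29934237e-01]), 'tcp_rot': array([-2.22021473, -2.22029688,  0.00242778]), 'wrist_force': array([-0.64015253,  0.24911597, -0.38950644]), 'torque': array([-0.00691078,  0.00850226,  0.02130121]), 'grip_force': 0.0, 'width': 1.0014929886745336}
scene [[0.844, 0.536, 0.013, -0.442], [-0.444, 0.685, 0.577, 0.194], [0.3, -0.493, 0.816, -1.587], [0.0, 0.0, 0.0, 1.0]] 0.004185994466145833
side [[-0.887, -0.461, -0.007, 0.479], [0.219, -0.437, 0.872, -0.184], [-0.405, 0.773, 0.489, -1.109], [0.0, 0.0, 0.0, 1.0]] 0.004201253255208333
wrist [[1.0, -0.0, -0.002, -0.675], [-0.001, 0.963, -0.27, 0.036], [0.002, 0.27, 0.963, -0.378], [0.0, 0.0, 0.0, 1.0]] 0.012273152669270834
```

View pics/a.png

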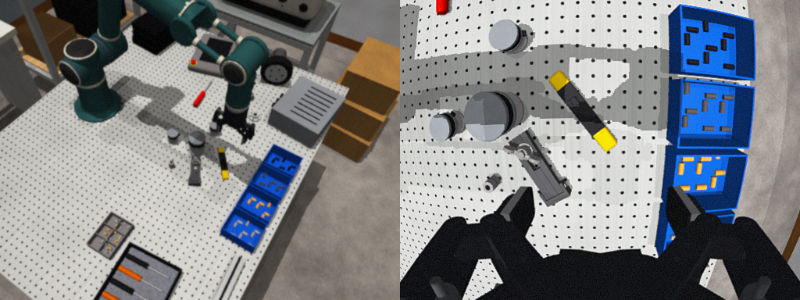

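View pics/side0.png

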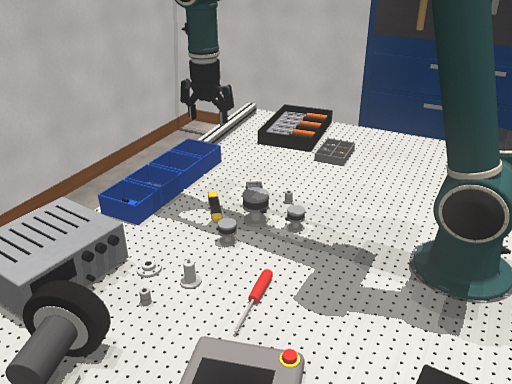

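Wrist view: the large scanner pedestal is at about wrist px (122,147). The lookalikes are smaller, at (60,160) and (138,49). The strap and nut run from about (165,190) to (200,245), with a coupling at (118,234) and the knife at (235,140). I'll check the choice in a close crop.

```bash
python3 - <<'E'
from h import *
i=cv2.imread("pics/wrist0.png");P=np.load("wrist0.npy")
c=i[80:280,20:290];cv2.imwrite("pics/crop.png",cv2.resize(c,None,fx=2.9,fy=2.9,interpolation=cv2.INTER_CUBIC))
for (u,v) in [(122,147),(60,160),(138,49),(118,234),(165,190),(200,245),(235,140)]:print(u,v,P[v,u].round(4))
# heightmap
X=P.reshape(-1,3);X=X[~np.isnan(X[:,0])]
m=(X[:,2]>.006)&(X[:,2]<.12)&(abs(X[:,0]-.6)<.2)&(abs(X[:,1]-.02)<.25);X=X[m]
print(X[:,:2].min(0),X[:,:2].max(0))
E
```

```text
122 147 [0.5349 0.0364 0.0843]
60 160 [0.4291 0.0223 0.0583]
138 49 [0.5443 0.1439 0.0561]
118 234 [ 0.486  -0.0872  0.028 ]
165 190 [ 0.561  -0.0258  0.0259]
200 245 [ 0.601  -0.1009  0.0239]
235 140 [0.6492 0.0336 0.0161]
[ 0.4001674 -0.2299129] [0.79999462 0.19405056]
```

View pics/crop.png

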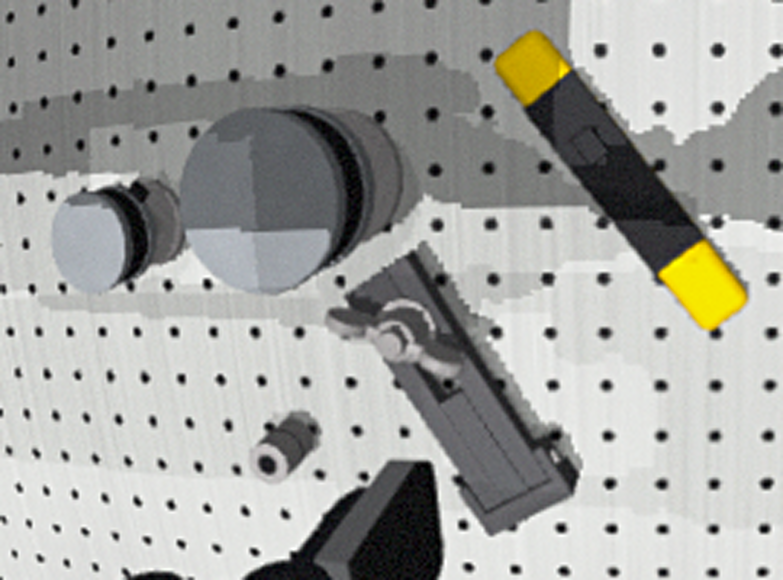

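The crop shows the big scanner at crop (260,200). The strap's toe is under the nut at (393,340) and points at the scanner. The heel end is at (520,500), and the wings run from (345,320) to (445,360).

```bash
cat >> h.py <<'E'
def fit(P):
    X=P.reshape(-1,3);X=X[~np.isnan(X[:,0])]
    near=lambda c,r:np.hypot(X[:,0]-c[0],X[:,1]-c[1])<r
    t=X[near((.535,.036),.06)&(X[:,2]>.078)&(X[:,2]<.092)]
    ped=cv2.minEnclosingCircle(t[:,:2].astype(np.float32))
    s=X[near((.58,-.06),.09)&(X[:,2]>.019)&(X[:,2]<.0265)]
    rect=cv2.minAreaRect((s[:,:2]*1000).astype(np.float32))
    w=X[near((.567,-.03),.05)&(X[:,2]>.033)&(X[:,2]<.056)&~near(ped[0],.039)]
    wr=cv2.minAreaRect((w[:,:2]*1000).astype(np.float32))
    top=w[w[:,2]>w[:,2].max()-.004]
    return ped,rect,wr,w[:,2].max(),top.mean(0),len(s),len(w),w
E
python3 - <<'E'
from h import *
P=np.load("wrist0.npy");r=fit(P);print(*r[:7],sep="\n")
w=r[7];print(np.histogram(w[:,2],8));
q=w-w.mean(0);print(w.mean(0),np.linalg.svd(q[:,:2],full_matrices=False)[2][0])
i=lambda u,v:P[int(80+v/2.9),int(20+u/2.9)].round(4)
for n,p in dict(stud=(390,338),w1=(340,320),w2=(448,362),heelL=(490,515),heelR=(570,478),toeL=(350,300),toeR=(415,258)).items():print(n,i(*p))
E
```

```text
((0.5167694091796875, 0.034979622811079025), 0.03547738865017891)
((571.08935546875, -63.25971984863281), (52.18150329589844, 130.9081268310547), 29.144302368164062)
((552.9625244140625, -30.285268783569336), (18.914390563964844, 61.10487747192383), 80.87728118896484)
0.051520694631652875
[ 0.55175951 -0.02976106  0.0489329 ]
2245
494
(array([ 32,  35,  48, 105,  60,  53, 112,  49]), array([0.03305511, 0.03536331, 0.03767151, 0.0399797 , 0.0422879 ,
       0.0445961 , 0.0469043 , 0.0492125 , 0.05152069]))
[ 0.55357573 -0.0288982   0.0433662 ] [ 0.9302527 -0.3669195]
stud [ 0.5535 -0.0273  0.0475]
w1 [ 0.5324 -0.0197  0.0484]
w2 [ 0.577  -0.038   0.0445]
heelL [ 0.5833 -0.1191  0.0246]
heelR [ 0.6212 -0.1029  0.0159]
toeL [ 0.5261 -0.0175  0.022 ]
toeR [ 5.562e-01 -3.000e-04  1.300e-02]
```

Emit:
{"api": "step_arm", "payload": {
  "commands": [
    {"fingers": 1,"dx": -0.047,"dy": -0.02,"dz": 0.03,"roll": -10},
    {"fingers": 1,"dx": -0.094,"dy": -0.04,"dz": 0.06,"roll": -20},
    {"fingers": 1,"dx": -0.14,"dy": -0.06,"dz": 0.1,"roll": -29},
    {"fingers": 1,"dx": -0.14,"dy": -0.06,"dz": 0.1,"roll": -29},
    {"fingers": 1,"dx": -0.14,"dy": -0.06,"dz": 0.1,"roll": -29},
    {"fingers": 1,"dx": -0.14,"dy": -0.06,"dz": 0.1,"roll": -29}
  ],
  "squeeze": 20
}}

```text
time: 0.9
tool_pos: [0.6166, -0.1393, 0.1328]
tcp_rot: [1.593, 2.705, 0.002]
wrist_force: [0.4, 1.0, 0.3]
width: -0.002
grip_force: 0.0
```

```bash
python3 - <<'E'
from h import *
from scipy.spatial.transform import Rotation as R
s=read_state();print(s["tool_pos"],s["width"],R.from_rotvec(s["tcp_rot"]).as_matrix().round(3))
i,P=cloud("wrist");cv2.imwrite("pics/w1.png",cv2.resize(i,(800,600)));np.save("w1.npy",P)
r=fit(P);print(*r[:7],sep="\n")
# finger cross-section in the tool frame by height above tip
T=R.from_rotvec(s["tcp_rot"]).as_matrix();X=(P.reshape(-1,3)-s["tool_pos"])@T
X=X[(abs(X[:,0])<.06)&(abs(X[:,1])<.08)]
for z in range(-110,5,10):
    k=X[(X[:,2]*1000>z)&(X[:,2]*1000<z+10)]
    if len(k):print(z,len(k),(k[:,:2].min(0)*1000).round(),(k[:,:2].max(0)*1000).round())
E
```

```text
[ 0.61657992 -0.13932475  0.13282434] -0.0017804443966384755 [[-0.485  0.874  0.003]
 [ 0.874  0.485 -0.   ]
 [-0.002  0.002 -1.   ]]
((0.0, 0.0), 0.0)
((571.7804565429688, -63.11955261230469), (51.79457473754883, 130.44017028808594), 28.716867446899414)
((553.0447387695312, -31.492950439453125), (19.41876220703125, 61.39616012573242), 55.10017776489258)
0.05141467835090538
[ 0.55354721 -0.03145788  0.04876102]
5482
1015
-110 2179 [  3. -47.] [20. 47.]
-100 10257 [ -9. -61.] [20. 60.]
-90 8987 [ -3. -62.] [17. 62.]
-80 6851 [ -9. -57.] [17. 58.]
-70 3735 [-10. -49.] [17. 49.]
-60 4451 [-11. -41.] [13. 41.]
-50 1874 [-13. -34.] [13. 34.]
-40 657 [-13. -16.] [11. 16.]
-30 600 [  5. -14.] [10. 14.]
-20 485 [  5. -14.] [10. 14.]
-10 207 [  5. -13.] [10. 12.]
```

View pics/w1.png

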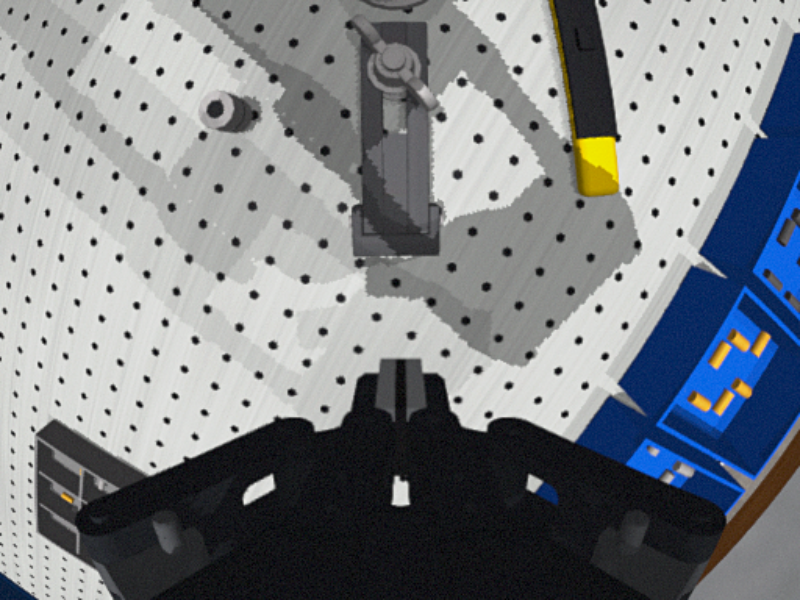

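The strap runs straight up the image. The nut is at (395,68), with its wings from (365,25) to (430,100). The heel edge is at (397,250) and the shut fingertips are at (400,365), well in line.

Emit:
{"api": "step_arm", "payload": {
  "commands": [
    {"fingers": 1,"dx": -0.003,"dy": -0.002,"dz": 0.05},
    {"fingers": 1,"dx": -0.003,"dy": -0.002,"dz": 0.1},
    {"fingers": 1,"dx": -0.003,"dy": -0.002,"dz": 0.122},
    {"fingers": 1,"dx": -0.003,"dy": -0.002,"dz": 0.122},
    {"fingers": 1,"dx": 0.006,"dy": -0.002,"dz": 0.122},
    {"fingers": 1,"dx": 0.015,"dy": -0.002,"dz": 0.122},
    {"fingers": 1,"dx": 0.022,"dy": -0.002,"dz": 0.122},
    {"fingers": 1,"dx": 0.026,"dy": -0.002,"dz": 0.122}
  ]
}}

```text
invalid input
```

Emit:
{"api": "step_arm", "payload": {
  "commands": [
    {"fingers": 1,"dx": 0.004},
    {"fingers": 1,"dx": 0.008},
    {"fingers": 1,"dx": 0.012},
    {"fingers": 1,"dx": 0.012}
  ]
}}

```text
invalid input
```

Emit:
{"api": "step_arm", "payload": {
  "commands": [
    {"fingers": 1,"dx": -0.003,"dy": -0.002,"dz": 0.05,"roll": 0},
    {"fingers": 1,"dx": -0.003,"dy": -0.002,"dz": 0.1,"roll": 0},
    {"fingers": 1,"dx": -0.003,"dy": -0.002,"dz": 0.122,"roll": 0},
    {"fingers": 1,"dx": -0.003,"dy": -0.002,"dz": 0.122,"roll": 0},
    {"fingers": 1,"dx": 0.006,"dy": -0.002,"dz": 0.122,"roll": 0},
    {"fingers": 1,"dx": 0.015,"dy": -0.002,"dz": 0.122,"roll": 0},
    {"fingers": 1,"dx": 0.022,"dy": -0.002,"dz": 0.122,"roll": 0},
    {"fingers": 1,"dx": 0.026,"dy": -0.002,"dz": 0.122,"roll": 0}
  ],
  "squeeze": 20
}}

```text
time: 1.95
tool_pos: [0.6014, -0.1179, 0.0105]
tcp_rot: [1.593, 2.705, 0.001]
wrist_force: [1.2, -1.5, 1.1]
width: 0.001
grip_force: 0.7
```

Emit:
{"api": "step_arm", "payload": {
  "commands": [
    {"fingers": 1,"dx": 0.005,"dy": 0,"dz": 0,"roll": 0},
    {"fingers": 1,"dx": 0.009,"dy": 0,"dz": 0,"roll": 0},
    {"fingers": 1,"dx": 0.012,"dy": 0,"dz": 0,"roll": 0},
    {"fingers": 1,"dx": 0.014,"dy": 0,"dz": 0,"roll": 0},
    {"fingers": 1,"dx": 0.014,"dy": 0,"dz": 0,"roll": 0}
  ],
  "squeeze": 20
}}

```text
time: 2.58
tool_pos: [0.5934, -0.1057, 0.0089]
tcp_rot: [-1.594, -2.706, 0.0]
wrist_force: [-0.7, -0.4, -0.0]
width: 0.002
grip_force: 0.2
```

Emit:
{"api": "step_arm", "payload": {
  "commands": [
    {"fingers": 1,"dx": 0.002,"dy": 0,"dz": 0,"roll": 0},
    {"fingers": 1,"dx": 0.003,"dy": 0,"dz": 0,"roll": 0},
    {"fingers": 1,"dx": 0.003,"dy": 0,"dz": 0,"roll": 0}
  ],
  "squeeze": 20
}}

```text
time: 2.95
tool_pos: [0.5926, -0.1042, 0.0091]
tcp_rot: [1.593, 2.706, -0.001]
wrist_force: [0.8, -4.4, -2.3]
width: -0.002
grip_force: 2.4
```

Emit:
{"api": "step_arm", "payload": {
  "commands": [
    {"fingers": 1,"dx": -0.015,"dy": 0,"dz": 0,"roll": 0},
    {"fingers": 1,"dx": -0.025,"dy": 0,"dz": -0.06,"roll": 0},
    {"fingers": 1,"dx": -0.025,"dy": 0,"dz": -0.11,"roll": 0},
    {"fingers": 1,"dx": -0.025,"dy": 0,"dz": -0.11,"roll": 0}
  ],
  "squeeze": 20
}}

```text
time: 3.45
tool_pos: [0.609, -0.1267, 0.1253]
tcp_rot: [1.59, 2.698, 0.005]
wrist_force: [-0.2, -0.3, 0.6]
width: 0.002
grip_force: 0.0
```

```bash
cat >> h.py <<'E'
ps=np.radians(119.1);U=np.array([np.cos(ps),np.sin(ps)]);N=np.array([-U[1],U[0]])
def clampfit(P,S):
    """strap rect + wing profile in the clamp frame (mm), S = stud xy"""
    X=P.reshape(-1,3);X=X[~np.isnan(X[:,0])]
    c=np.c_[(X[:,:2]-S)@U,(X[:,:2]-S)@N,X[:,2]]*1000
    st=c[(abs(c[:,1])<35)&(c[:,0]>-130)&(c[:,0]<60)&(c[:,2]>17)&(c[:,2]<26.5)]
    print("strap x",np.percentile(st[:,0],[.5,99.5]).round(1),"y",np.percentile(st[:,1],[1,99]).round(1),"z",np.median(st[:,2]).round(1))
    w=c[(np.hypot(c[:,0],c[:,1])<37)&(c[:,2]>34)&(c[:,2]<55)]
    o=w[np.hypot(w[:,0],w[:,1])>14]; a=np.arctan2(o[:,1],o[:,0])
    print("wing angle mod180",np.degrees(np.angle(np.exp(2j*a).mean())/2).round(1),"n",len(o),"centroid",w.mean(0).round(1))
    h=w[np.hypot(w[:,0],w[:,1])<9]; print("hub top z",np.percentile(h[:,2],90) if len(h) else None)
E
python3 - <<'E'
from h import *
s=read_state();print(s["tool_pos"])
S=np.array([.5535,-.0302])
clampfit(np.load("w1.npy"),S)
i,P=cloud("wrist");cv2.imwrite("pics/w2.png",i);np.save("w2.npy",P);clampfit(P,S)
E
```

```text
[ 0.60898723 -0.1267259   0.12533676]
strap x [-102.7   26.8] y [-21.9  23. ] z 23.2
wing angle mod180 39.4 n 422 centroid [-1.8  0.9 44.4]
hub top z 48.07575285344856
strap x [-73.7  49.7] y [-22.   23.6] z 23.2
wing angle mod180 39.3 n 439 centroid [-1.6  1.  44.6]
hub top z 48.18718432077435
```

```bash
cat > path.py <<'E'
import numpy as np
from scipy.optimize import brentq
HX,HY,CL=11,14,14.5
def r(t):
    f=lambda r:np.hypot(max(abs(r*np.cos(t))-HX,0),max(abs(r*np.sin(t))-HY,0))-CL
    return brentq(f,5,60)
def gap(th,w):  # sampled box points vs wing half-space side
    c=r(th)*np.array([np.cos(th),np.sin(th)])
    g=np.linspace(-1,1,41);B=np.array([c+[HX*a,HY*b] for a in g for b in g])
    l=B@[np.cos(w),np.sin(w)];n=B@[-np.sin(w),np.cos(w)]
    k=(l>9)&(l<32); return (n[k].min()-3) if k.any() else 99
print("finger th, cx, cy, wing angle at touch")
for d in range(300,25,-10):
    th=np.radians(d)
    ws=[w for w in range(d,d-100,-1) if gap(th,np.radians(w))>=0]
    print(d,(r(th)*np.array([np.cos(th),np.sin(th)])).round(1),ws[:1])
E
python3 path.py
```

```text
finger th, cx, cy, wing angle at touch
300 [ 16.  -27.6] [273]
290 [ 10.4 -28.5] [255]
280 [  5.  -28.5] [236]
270 [ -0.  -28.5] [223]
260 [ -5.  -28.5] [214]
250 [-10.4 -28.5] [207]
240 [-16.  -27.6] [201]
230 [-20.8 -24.7] [194]
220 [-24.1 -20.2] [185]
210 [-25.5 -14.7] [170]
200 [-25.5  -9.3] [150]
190 [-25.5  -4.5] [136]
180 [-25.5   0. ] [127]
170 [-25.5   4.5] [120]
160 [-25.5   9.3] [115]
150 [-25.5  14.7] [111]
140 [-24.1  20.2] [108]
130 [-20.8  24.7] [102]
120 [-16.   27.6] [93]
110 [-10.4  28.5] [75]
100 [-5.  28.5] [56]
90 [ 0.  28.5] [43]
80 [ 5.  28.5] [34]
70 [10.4 28.5] [27]
60 [16.  27.6] [21]
50 [20.8 24.7] [14]
40 [24.1 20.2] [5]
30 [25.5 14.7] [-10]
```

Emit:
{"api": "step_arm", "payload": {
  "commands": [
    {"fingers": 1,"dx": 0.05,"dy": 0.028,"dz": 0,"roll": 0},
    {"fingers": 1,"dx": 0.1,"dy": 0.028,"dz": 0,"roll": 0},
    {"fingers": 1,"dx": 0.116,"dy": 0.028,"dz": 0,"roll": 0},
    {"fingers": 1,"dx": 0.116,"dy": 0.028,"dz": 0,"roll": 0},
    {"fingers": 1,"dx": 0.116,"dy": 0.028,"dz": 0.03,"roll": 0},
    {"fingers": 1,"dx": 0.116,"dy": 0.028,"dz": 0.03,"roll": 0}
  ],
  "squeeze": 20
}}

```text
time: 4.25
tool_pos: [0.5708, -0.0113, 0.0865]
tcp_rot: [-1.593, -2.702, 0.005]
wrist_force: [0.3, 0.1, -0.3]
width: -0.004
grip_force: 0.0
```

```bash
cat >> h.py <<'E'
def tcp(S=np.array([.5535,-.0302])):
    s=read_state();p=s["tool_pos"];f=s["wrist_force"]
    print("clamp xy mm",((p[:2]-S)@np.c_[U,N]*1000).round(1),"z",(p[2]*1000).round(1),"force uvz",(f[:2]@np.c_[U,N]).round(1),f[2].round(1),"t",s["time"])
E
python3 - <<'E'
from h import *
tcp()
i,P=cloud("wrist");cv2.imwrite("pics/w3.png",i);clampfit(P,np.array([.5535,-.0302]))
E
```

```text
clamp xy mm [  8.1 -24.3] z 86.5 force uvz [-0.  -0.3] -0.3 t 4.25
strap x [-49.8  31.4] y [-17.2  19.6] z 23.0
wing angle mod180 38.5 n 407 centroid [ 7.3  4.6 43.3]
hub top z 47.91798401265757
```

View pics/w3.png

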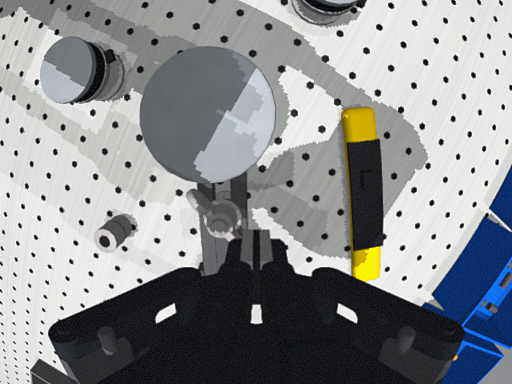

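The fingertips at (258,245) are right of the hub at (222,218), and the scanner is ahead at (207,115), clear of them. I'm about 5 mm off sideways, so I'll correct that before going down.

Emit:
{"api": "step_arm", "payload": {
  "commands": [
    {"fingers": 1,"dx": -0.003,"dy": 0.006,"dz": 0,"roll": 0},
    {"fingers": 1,"dx": -0.003,"dy": 0.006,"dz": 0,"roll": 0},
    {"fingers": 1,"dx": -0.003,"dy": 0.006,"dz": 0,"roll": 0}
  ],
  "squeeze": 20
}}

```text
time: 4.68
tool_pos: [0.5802, -0.0101, 0.0901]
tcp_rot: [1.594, 2.706, 0.001]
wrist_force: [0.3, 0.1, 0.1]
width: -0.002
grip_force: 0.0
```

```bash
python3 -c "
from h import *;tcp()"
```

```text
clamp xy mm [  4.6 -33.1] z 90.1 force uvz [-0.  -0.4] 0.1 t 4.675
```

Emit:
{"api": "step_arm", "payload": {
  "commands": [
    {"fingers": 1,"dx": 0,"dy": 0,"dz": 0.03,"roll": 0},
    {"fingers": 1,"dx": 0,"dy": -0.002,"dz": 0.058,"roll": 0},
    {"fingers": 1,"dx": 0,"dy": -0.002,"dz": 0.058,"roll": 0},
    {"fingers": 1,"dx": 0,"dy": -0.002,"dz": 0.058,"roll": 0},
    {"fingers": 1,"dx": 0,"dy": -0.002,"dz": 0.058,"roll": 0}
  ],
  "squeeze": 20
}}

```text
time: 5.3
tool_pos: [0.5792, -0.0109, 0.033]
tcp_rot: [1.593, 2.705, 0.002]
wrist_force: [-0.8, 0.7, -0.5]
width: -0.0
grip_force: 0.0
```

```bash
python3 -c "
from h import *;tcp()"
```

```text
clamp xy mm [  4.3 -31.9] z 33.0 force uvz [1.  0.3] -0.5 t 5.3
```

Emit:
{"api": "step_arm", "payload": {
  "commands": [
    {"fingers": 1,"dx": -0.006,"dy": -0.002,"dz": 0.002,"roll": 0},
    {"fingers": 1,"dx": -0.012,"dy": -0.002,"dz": 0.002,"roll": 0},
    {"fingers": 1,"dx": -0.018,"dy": -0.003,"dz": 0.002,"roll": 0},
    {"fingers": 1,"dx": -0.023,"dy": -0.005,"dz": 0.002,"roll": 0},
    {"fingers": 1,"dx": -0.027,"dy": -0.009,"dz": 0.002,"roll": 0},
    {"fingers": 1,"dx": -0.03,"dy": -0.016,"dz": 0.002,"roll": 0},
    {"fingers": 1,"dx": -0.03,"dy": -0.022,"dz": 0.002,"roll": 0},
    {"fingers": 1,"dx": -0.03,"dy": -0.029,"dz": 0.002,"roll": 0}
  ],
  "squeeze": 20
}}

```text
time: 6.3
tool_pos: [0.5669, -0.0514, 0.0295]
tcp_rot: [1.594, 2.706, 0.001]
wrist_force: [2.3, 0.7, 0.0]
width: -0.002
grip_force: 0.8
```

```bash
python3 -c "
from h import *;tcp()"
```

```text
clamp xy mm [-25.1  -1.4] z 29.5 force uvz [-0.5 -2.4] 0.0 t 6.3
```

Emit:
{"api": "step_arm", "payload": {
  "commands": [
    {"fingers": 1,"dx": -0.001,"dy": -0.006,"dz": -0.001,"roll": 0},
    {"fingers": 1,"dx": -0.001,"dy": -0.013,"dz": -0.001,"roll": 0},
    {"fingers": 1,"dx": -0.001,"dy": -0.018,"dz": -0.001,"roll": 0},
    {"fingers": 1,"dx": 0.002,"dy": -0.023,"dz": -0.001,"roll": 0},
    {"fingers": 1,"dx": 0.006,"dy": -0.027,"dz": -0.001,"roll": 0},
    {"fingers": 1,"dx": 0.011,"dy": -0.03,"dz": -0.001,"roll": 0},
    {"fingers": 1,"dx": 0.017,"dy": -0.031,"dz": -0.001,"roll": 0},
    {"fingers": 1,"dx": 0.023,"dy": -0.031,"dz": -0.001,"roll": 0}
  ],
  "squeeze": 20
}}

```text
time: 7.3
tool_pos: [0.5285, -0.0458, 0.0304]
tcp_rot: [1.594, 2.707, -0.0]
wrist_force: [1.6, -1.1, -0.1]
width: 0.0
grip_force: 0.8
```

```bash
python3 -c "
from h import *;tcp()"
```

```text
clamp xy mm [-1.5 29.4] z 30.4 force uvz [-1.8 -0.9] -0.1 t 7.3
```

Emit:
{"api": "step_arm", "payload": {
  "commands": [
    {"fingers": 1,"dx": 0.006,"dy": 0,"dz": 0,"roll": 0},
    {"fingers": 1,"dx": 0.012,"dy": 0.001,"dz": 0,"roll": 0},
    {"fingers": 1,"dx": 0.018,"dy": 0.002,"dz": 0,"roll": 0},
    {"fingers": 1,"dx": 0.021,"dy": 0.004,"dz": 0,"roll": 0},
    {"fingers": 1,"dx": 0.021,"dy": 0.004,"dz": 0,"roll": 0}
  ],
  "squeeze": 20
}}

```text
time: 7.92
tool_pos: [0.5214, -0.0252, 0.03]
tcp_rot: [-1.593, -2.706, 0.0]
wrist_force: [-1.6, -0.3, 0.2]
width: -0.006
grip_force: 0.3
```

```bash
python3 -c "
from h import *;tcp()"
```

```text
clamp xy mm [20.  25.6] z 30.0 force uvz [0.5 1.5] 0.2 t 7.925
```

Emit:
{"api": "step_arm", "payload": {
  "commands": [
    {"fingers": 1,"dx": -0.01,"dy": -0.007,"dz": 0,"roll": 0},
    {"fingers": 1,"dx": -0.012,"dy": -0.007,"dz": -0.045,"roll": 0},
    {"fingers": 1,"dx": -0.014,"dy": -0.007,"dz": -0.05,"roll": 0},
    {"fingers": 1,"dx": -0.018,"dy": 0.025,"dz": -0.05,"roll": 0},
    {"fingers": 1,"dx": -0.018,"dy": 0.058,"dz": -0.05,"roll": 0},
    {"fingers": 1,"dx": -0.018,"dy": 0.058,"dz": -0.05,"roll": 0},
    {"fingers": 1,"dx": -0.018,"dy": 0.058,"dz": -0.05,"roll": 0},
    {"fingers": 1,"dx": -0.018,"dy": 0.058,"dz": -0.05,"roll": 0}
  ],
  "squeeze": 20
}}

```text
time: 8.93
tool_pos: [0.5802, -0.0139, 0.0796]
tcp_rot: [-1.594, -2.705, 0.001]
wrist_force: [0.8, -0.3, -0.1]
width: 0.0
grip_force: 0.0
```

```bash
python3 - <<'E'
from h import *
tcp()
i,P=cloud("wrist");cv2.imwrite("pics/w4.png",i);clampfit(P,np.array([.5535,-.0302]))
E
```

```text
clamp xy mm [  1.3 -31.2] z 79.6 force uvz [-0.6 -0.5] -0.1 t 8.925
strap x [-53.   35.9] y [-17.2  19.2] z 22.0
wing angle mod180 17.7 n 668 centroid [ 2.7  0.3 43.5]
hub top z 47.96573793436265
```

View pics/w4.png

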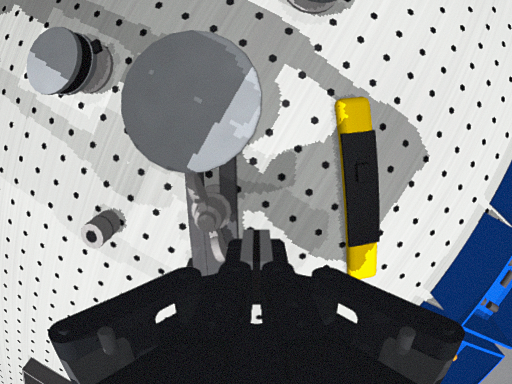

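The nut turned about 200°. One wing is at (195,185) and the other at (218,250), and the strap sits about 1 mm lower. I'll do the second stroke on the rear wing.

Emit:
{"api": "step_arm", "payload": {
  "commands": [
    {"fingers": 1,"dx": 0,"dy": 0,"dz": 0.03,"roll": 0},
    {"fingers": 1,"dx": 0,"dy": 0,"dz": 0.049,"roll": 0},
    {"fingers": 1,"dx": 0,"dy": 0,"dz": 0.049,"roll": 0},
    {"fingers": 1,"dx": -0.006,"dy": -0.001,"dz": 0.049,"roll": 0},
    {"fingers": 1,"dx": -0.012,"dy": -0.002,"dz": 0.049,"roll": 0},
    {"fingers": 1,"dx": -0.018,"dy": -0.004,"dz": 0.049,"roll": 0},
    {"fingers": 1,"dx": -0.022,"dy": -0.007,"dz": 0.049,"roll": 0},
    {"fingers": 1,"dx": -0.025,"dy": -0.011,"dz": 0.049,"roll": 0}
  ],
  "squeeze": 20
}}

```text
time: 9.98
tool_pos: [0.5841, -0.0409, 0.0315]
tcp_rot: [1.595, 2.706, 0.001]
wrist_force: [0.7, 1.4, -0.3]
width: -0.002
grip_force: 0.5
```

```bash
python3 -c "
from h import *;tcp()"
```

```text
clamp xy mm [-24.2 -21.6] z 31.5 force uvz [ 0.9 -1.3] -0.3 t 9.975
```

Emit:
{"api": "step_arm", "payload": {
  "commands": [
    {"fingers": 1,"dx": -0.002,"dy": -0.006,"dz": 0.001,"roll": 0},
    {"fingers": 1,"dx": -0.002,"dy": -0.011,"dz": 0.001,"roll": 0},
    {"fingers": 1,"dx": -0.002,"dy": -0.016,"dz": 0.001,"roll": 0},
    {"fingers": 1,"dx": -0.002,"dy": -0.021,"dz": 0.001,"roll": 0},
    {"fingers": 1,"dx": -0.002,"dy": -0.026,"dz": 0.001,"roll": 0}
  ],
  "squeeze": 20
}}

```text
time: 10.6
tool_pos: [0.5618, -0.0551, 0.0302]
tcp_rot: [1.594, 2.707, -0.0]
wrist_force: [1.4, 1.2, -0.1]
width: -0.0
grip_force: 0.6
```

```bash
python3 -c "
from h import *;tcp()"
```

```text
clamp xy mm [-25.8   4.9] z 30.2 force uvz [ 0.4 -1.8] -0.1 t 10.6
```

Emit:
{"api": "step_arm", "payload": {
  "commands": [
    {"fingers": 1,"dx": 0,"dy": -0.006,"dz": 0,"roll": 0},
    {"fingers": 1,"dx": 0,"dy": -0.012,"dz": 0,"roll": 0},
    {"fingers": 1,"dx": 0.002,"dy": -0.016,"dz": 0,"roll": 0},
    {"fingers": 1,"dx": 0.005,"dy": -0.02,"dz": 0,"roll": 0},
    {"fingers": 1,"dx": 0.01,"dy": -0.023,"dz": 0,"roll": 0}
  ],
  "squeeze": 20
}}

```text
time: 11.22
tool_pos: [0.5368, -0.0574, 0.0303]
tcp_rot: [-1.595, -2.707, 0.0]
wrist_force: [0.7, -1.0, 0.1]
width: 0.002
grip_force: 0.5
```

```bash
python3 -c "
from h import *;tcp()"
```

```text
clamp xy mm [-15.6  27.8] z 30.3 force uvz [-1.2 -0.1] 0.1 t 11.225
```

Emit:
{"api": "step_arm", "payload": {
  "commands": [
    {"fingers": 1,"dx": 0.005,"dy": -0.001,"dz": 0,"roll": 0},
    {"fingers": 1,"dx": 0.009,"dy": -0.001,"dz": 0,"roll": 0},
    {"fingers": 1,"dx": 0.013,"dy": -0.001,"dz": 0,"roll": 0},
    {"fingers": 1,"dx": 0.017,"dy": -0.001,"dz": 0,"roll": 0}
  ],
  "squeeze": 20
}}

```text
time: 11.72
tool_pos: [0.5282, -0.0429, 0.0304]
tcp_rot: [1.594, 2.707, -0.0]
wrist_force: [0.7, -2.5, -1.2]
width: -0.002
grip_force: 1.1
```

```bash
python3 -c "
from h import *;tcp()"
```

```text
clamp xy mm [ 1.2 28.3] z 30.4 force uvz [-2.5  0.6] -1.2 t 11.725
```

Emit:
{"api": "step_arm", "payload": {
  "commands": [
    {"fingers": 1,"dx": 0.005,"dy": 0,"dz": 0,"roll": 0},
    {"fingers": 1,"dx": 0.01,"dy": 0,"dz": 0,"roll": 0},
    {"fingers": 1,"dx": 0.015,"dy": 0.001,"dz": 0,"roll": 0},
    {"fingers": 1,"dx": 0.018,"dy": 0.003,"dz": 0,"roll": 0},
    {"fingers": 1,"dx": 0.018,"dy": 0.003,"dz": 0,"roll": 0}
  ],
  "squeeze": 20
}}

```text
time: 12.35
tool_pos: [0.5215, -0.0252, 0.0301]
tcp_rot: [-1.593, -2.706, 0.0]
wrist_force: [-0.6, -0.4, -0.3]
width: 0.001
grip_force: 0.4
```

```bash
python3 -c "
from h import *;tcp()"
```

```text
clamp xy mm [19.9 25.6] z 30.1 force uvz [-0.1  0.7] -0.3 t 12.35
```

Emit:
{"api": "step_arm", "payload": {
  "commands": [
    {"fingers": 1,"dx": -0.01,"dy": -0.007,"dz": 0,"roll": 0},
    {"fingers": 1,"dx": -0.012,"dy": -0.007,"dz": -0.045,"roll": 0},
    {"fingers": 1,"dx": -0.014,"dy": -0.007,"dz": -0.05,"roll": 0},
    {"fingers": 1,"dx": -0.018,"dy": 0.025,"dz": -0.05,"roll": 0},
    {"fingers": 1,"dx": -0.018,"dy": 0.058,"dz": -0.05,"roll": 0},
    {"fingers": 1,"dx": -0.018,"dy": 0.058,"dz": -0.05,"roll": 0},
    {"fingers": 1,"dx": -0.018,"dy": 0.058,"dz": -0.05,"roll": 0},
    {"fingers": 1,"dx": -0.018,"dy": 0.058,"dz": -0.05,"roll": 0}
  ],
  "squeeze": 20
}}

```text
time: 13.35
tool_pos: [0.5802, -0.0139, 0.0796]
tcp_rot: [-1.595, -2.705, 0.001]
wrist_force: [-0.3, 0.4, -0.2]
width: -0.0
grip_force: 0.0
```

```bash
python3 - <<'E'
from h import *
tcp()
i,P=cloud("wrist");cv2.imwrite("pics/w5.png",i);clampfit(P,np.array([.5535,-.0302]))
E
```

```text
clamp xy mm [  1.3 -31.2] z 79.6 force uvz [0.5 0. ] -0.2 t 13.35
strap x [-53.5  35.7] y [-17.1  19.1] z 21.2
wing angle mod180 17.8 n 649 centroid [ 2.6  0.4 43. ]
hub top z 47.812794254724054
```

Emit:
{"api": "step_arm", "payload": {
  "commands": [
    {"fingers": 1,"dx": 0,"dy": 0,"dz": 0.03,"roll": 0},
    {"fingers": 1,"dx": 0,"dy": 0,"dz": 0.049,"roll": 0},
    {"fingers": 1,"dx": 0,"dy": 0,"dz": 0.049,"roll": 0},
    {"fingers": 1,"dx": -0.006,"dy": -0.001,"dz": 0.049,"roll": 0},
    {"fingers": 1,"dx": -0.012,"dy": -0.002,"dz": 0.049,"roll": 0},
    {"fingers": 1,"dx": -0.016,"dy": -0.003,"dz": 0.049,"roll": 0}
  ],
  "squeeze": 20
}}

```text
time: 14.15
tool_pos: [0.5876, -0.0295, 0.0323]
tcp_rot: [1.594, 2.705, 0.001]
wrist_force: [-0.2, -0.1, -0.3]
width: 0.002
grip_force: 0.0
```

```bash
python3 -c "
from h import *;tcp()"
```

```text
clamp xy mm [-16.  -30.1] z 32.3 force uvz [0.1 0.2] -0.3 t 14.15
```

Now the small steps. I'm going to (-21,-25), then (-24,-20).

Emit:
{"api": "step_arm", "payload": {
  "commands": [
    {"fingers": 1,"dx": -0.003,"dy": -0.003,"dz": 0.001,"roll": 0},
    {"fingers": 1,"dx": -0.006,"dy": -0.006,"dz": 0.001,"roll": 0},
    {"fingers": 1,"dx": -0.008,"dy": -0.01,"dz": 0.001,"roll": 0}
  ],
  "squeeze": 20
}}

```text
time: 14.52
tool_pos: [0.5816, -0.0407, 0.0303]
tcp_rot: [-1.595, -2.707, -0.001]
wrist_force: [0.4, 0.7, 0.5]
width: 0.001
grip_force: 0.5
```

```bash
python3 -c "
from h import *;tcp()"
```

```text
clamp xy mm [-22.9 -19.4] z 30.3 force uvz [ 0.5 -0.7] 0.5 t 14.525
```

Emit:
{"api": "step_arm", "payload": {
  "commands": [
    {"fingers": 1,"dx": -0.002,"dy": -0.004,"dz": 0,"roll": 0},
    {"fingers": 1,"dx": -0.003,"dy": -0.008,"dz": 0,"roll": 0},
    {"fingers": 1,"dx": -0.003,"dy": -0.012,"dz": 0,"roll": 0}
  ],
  "squeeze": 20
}}

```text
time: 14.9
tool_pos: [0.5727, -0.0493, 0.0304]
tcp_rot: [1.594, 2.706, 0.001]
wrist_force: [1.9, 2.0, -0.5]
width: -0.003
grip_force: 0.8
```

```bash
python3 -c "
from h import *;tcp()"
```

```text
clamp xy mm [-26.   -7.5] z 30.4 force uvz [ 0.8 -2.6] -0.5 t 14.9
```

Emit:
{"api": "step_arm", "payload": {
  "commands": [
    {"fingers": 1,"dx": 0,"dy": -0.004,"dz": 0,"roll": 0},
    {"fingers": 1,"dx": 0,"dy": -0.008,"dz": 0,"roll": 0},
    {"fingers": 1,"dx": 0,"dy": -0.011,"dz": 0,"roll": 0}
  ],
  "squeeze": 20
}}

```text
time: 15.28
tool_pos: [0.5652, -0.0543, 0.0311]
tcp_rot: [1.593, 2.703, 0.005]
wrist_force: [6.9, 3.5, -1.2]
width: -0.002
grip_force: 3.4
```

```bash
python3 -c "
from h import *;tcp()"
```

```text
clamp xy mm [-26.8   1.5] z 31.1 force uvz [-0.3 -7.7] -1.2 t 15.275
```

Emit:
{"api": "step_arm", "payload": {
  "commands": [
    {"fingers": 1,"dx": 0,"dy": -0.002,"dz": 0,"roll": 0},
    {"fingers": 1,"dx": 0,"dy": -0.003,"dz": 0,"roll": 0},
    {"fingers": 1,"dx": 0,"dy": -0.003,"dz": 0,"roll": 0}
  ],
  "squeeze": 20
}}

```text
time: 15.65
tool_pos: [0.564, -0.0558, 0.0316]
tcp_rot: [1.592, 2.701, 0.006]
wrist_force: [9.2, 3.9, -3.2]
width: -0.003
grip_force: 3.9
```

```bash
python3 -c "
from h import *;tcp()"
```

```text
clamp xy mm [-27.5   3.2] z 31.6 force uvz [-1.1 -9.9] -3.2 t 15.65
```

Emit:
{"api": "step_arm", "payload": {
  "commands": [
    {"fingers": 1,"dx": 0.001,"dy": -0.002,"dz": 0,"roll": 0},
    {"fingers": 1,"dx": 0.001,"dy": -0.004,"dz": 0,"roll": 0},
    {"fingers": 1,"dx": 0.001,"dy": -0.004,"dz": 0,"roll": 0},
    {"fingers": 1,"dx": 0.001,"dy": -0.004,"dz": 0,"roll": 0}
  ],
  "squeeze": 20
}}

```text
time: 16.15
tool_pos: [0.5619, -0.0569, 0.0322]
tcp_rot: [1.59, 2.698, 0.009]
wrist_force: [11.3, 4.1, -5.3]
width: -0.003
grip_force: 5.2
```

```bash
python3 -c "
from h import *;tcp()"
```

```text
clamp xy mm [-27.4   5.7] z 32.2 force uvz [ -1.9 -11.9] -5.3 t 16.15
```

Emit:
{"api": "step_arm", "payload": {
  "commands": [
    {"fingers": 1,"dx": 0.001,"dy": -0.003,"dz": 0.001,"roll": 0},
    {"fingers": 1,"dx": 0.001,"dy": -0.006,"dz": 0.001,"roll": 0},
    {"fingers": 1,"dx": 0.001,"dy": -0.006,"dz": 0.001,"roll": 0}
  ],
  "squeeze": 20
}}

```text
time: 16.52
tool_pos: [0.5582, -0.0603, 0.0325]
tcp_rot: [1.587, 2.694, 0.009]
wrist_force: [14.1, -0.1, -3.0]
width: 0.0
grip_force: 5.9
```

```bash
python3 - <<'E'
from h import *
tcp()
i,P=cloud("wrist");clampfit(P,np.array([.5535,-.0302]))
E
```

```text
clamp xy mm [-28.6  10.5] z 32.5 force uvz [ -6.9 -12.3] -3.0 t 16.525
strap x [-54.3  42.5] y [-21.1  18.9] z 20.9
wing angle mod180 -37.6 n 2004 centroid [-2.7  2.8 44. ]
hub top z 48.05929729189436
```

Emit:
{"api": "step_arm", "payload": {
  "commands": [
    {"fingers": 1,"dx": 0,"dy": 0.01,"dz": 0,"roll": 0},
    {"fingers": 1,"dx": 0,"dy": 0.025,"dz": 0,"roll": 0},
    {"fingers": 1,"dx": -0.02,"dy": 0.03,"dz": -0.04,"roll": 0},
    {"fingers": 1,"dx": -0.04,"dy": 0.03,"dz": -0.08,"roll": 0},
    {"fingers": 1,"dx": -0.05,"dy": 0.01,"dz": -0.08,"roll": 0},
    {"fingers": 1,"dx": -0.05,"dy": 0.01,"dz": -0.08,"roll": 0},
    {"fingers": 1,"dx": -0.05,"dy": 0.01,"dz": -0.08,"roll": 0}
  ],
  "squeeze": 20
}}

```text
time: 17.45
tool_pos: [0.5817, -0.0974, 0.1074]
tcp_rot: [-1.593, -2.703, 0.001]
wrist_force: [0.0, 0.7, -1.2]
width: 0.003
grip_force: 0.0
```

```bash
python3 - <<'E'
from h import *
tcp()
i,P=cloud("wrist");clampfit(P,np.array([.5535,-.0302]));cv2.imwrite("pics/w6.png",i)
E
```

```text
clamp xy mm [-72.5   8. ] z 107.4 force uvz [ 0.6 -0.4] -1.2 t 17.45
strap x [-73.8  46.7] y [-21.8  23.1] z 21.1
wing angle mod180 -32.3 n 412 centroid [-0.1  1.  43.7]
hub top z 48.12258517988827
```

View pics/w6.png

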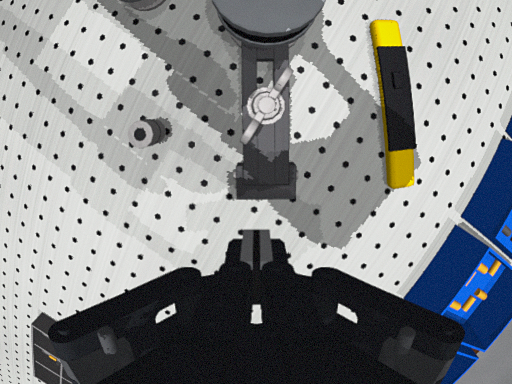

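The wings run from (290,68) to (245,140). The strap top is at 21.1 mm and the toe is over the foot. One more firm push will show whether the rest angle still changes. If it doesn't, the nut is at its stop.

Emit:
{"api": "step_arm", "payload": {
  "commands": [
    {"fingers": 1,"dx": 0.023,"dy": 0.028,"dz": 0.01,"roll": 0},
    {"fingers": 1,"dx": 0.046,"dy": 0.028,"dz": 0.02,"roll": 0},
    {"fingers": 1,"dx": 0.046,"dy": 0.028,"dz": 0.05,"roll": 0},
    {"fingers": 1,"dx": 0.046,"dy": 0.028,"dz": 0.076,"roll": 0},
    {"fingers": 1,"dx": 0.046,"dy": 0.028,"dz": 0.076,"roll": 0},
    {"fingers": 1,"dx": 0.046,"dy": 0.02,"dz": 0.076,"roll": 0},
    {"fingers": 1,"dx": 0.046,"dy": 0.014,"dz": 0.076,"roll": 0},
    {"fingers": 1,"dx": 0.046,"dy": 0.01,"dz": 0.076,"roll": 0}
  ],
  "squeeze": 20
}}

```text
time: 18.5
tool_pos: [0.5703, -0.0533, 0.0344]
tcp_rot: [1.594, 2.705, 0.001]
wrist_force: [-0.6, 1.1, 0.1]
width: 0.001
grip_force: 0.0
```

```bash
python3 -c "
from h import *;tcp()"
```

```text
clamp xy mm [-28.3  -3.4] z 34.4 force uvz [1.2 0. ] 0.1 t 18.5
```

Emit:
{"api": "step_arm", "payload": {
  "commands": [
    {"fingers": 1,"dx": 0,"dy": -0.004,"dz": 0,"roll": 0},
    {"fingers": 1,"dx": 0,"dy": -0.008,"dz": 0,"roll": 0},
    {"fingers": 1,"dx": 0,"dy": -0.011,"dz": 0,"roll": 0},
    {"fingers": 1,"dx": 0,"dy": -0.011,"dz": 0,"roll": 0},
    {"fingers": 1,"dx": 0,"dy": -0.011,"dz": 0,"roll": 0}
  ],
  "squeeze": 20
}}

```text
time: 19.12
tool_pos: [0.5637, -0.0584, 0.0348]
tcp_rot: [1.592, 2.701, 0.005]
wrist_force: [6.5, 1.0, -0.2]
width: -0.004
grip_force: 2.4
```

```bash
python3 -c "
from h import *;tcp()"
```

```text
clamp xy mm [-29.6   4.8] z 34.8 force uvz [-2.3 -6.2] -0.2 t 19.125
```

Emit:
{"api": "step_arm", "payload": {
  "commands": [
    {"fingers": 1,"dx": 0.002,"dy": -0.004,"dz": 0.002,"roll": 0},
    {"fingers": 1,"dx": 0.003,"dy": -0.008,"dz": 0.002,"roll": 0},
    {"fingers": 1,"dx": 0.003,"dy": -0.008,"dz": 0.002,"roll": 0},
    {"fingers": 1,"dx": 0.003,"dy": -0.008,"dz": 0.002,"roll": 0}
  ],
  "squeeze": 20
}}

```text
time: 19.62
tool_pos: [0.5591, -0.0604, 0.0344]
tcp_rot: [1.588, 2.695, 0.009]
wrist_force: [12.2, 0.9, -0.1]
width: -0.002
grip_force: 6.2
```

```bash
python3 -c "
from h import *;tcp()"
```

```text
clamp xy mm [-29.1   9.7] z 34.4 force uvz [ -5.2 -11.1] -0.1 t 19.625
```

Emit:
{"api": "step_arm", "payload": {
  "commands": [
    {"fingers": 1,"dx": 0,"dy": 0.01,"dz": 0,"roll": 0},
    {"fingers": 1,"dx": 0,"dy": 0.025,"dz": 0,"roll": 0},
    {"fingers": 1,"dx": -0.02,"dy": 0.03,"dz": -0.04,"roll": 0},
    {"fingers": 1,"dx": -0.04,"dy": 0.03,"dz": -0.08,"roll": 0},
    {"fingers": 1,"dx": -0.05,"dy": 0.01,"dz": -0.08,"roll": 0},
    {"fingers": 1,"dx": -0.05,"dy": 0.01,"dz": -0.08,"roll": 0},
    {"fingers": 1,"dx": -0.05,"dy": 0.01,"dz": -0.08,"roll": 0}
  ],
  "squeeze": 20
}}

```text
time: 20.5
tool_pos: [0.5833, -0.0977, 0.1094]
tcp_rot: [-1.593, -2.703, 0.001]
wrist_force: [0.1, -0.2, 0.1]
width: -0.0
grip_force: 0.0
```

```bash
python3 - <<'E'
from h import *
tcp()
i,P=cloud("wrist");clampfit(P,np.array([.5535,-.0302]))
# pedestal check with the same scene camera as at the start
A=np.load("scene0.npy");_,B=cloud("scene")
for Q in(A,B):
    X=Q.reshape(-1,3);t=X[(np.hypot(X[:,0]-.517,X[:,1]-.035)<.05)&(X[:,2]>.078)&(X[:,2]<.095)];print(len(t),t.mean(0).round(4))
E
```

```text
clamp xy mm [-73.5   6.9] z 109.4 force uvz [-0.3  0. ] 0.1 t 20.5
strap x [-73.8  46.9] y [-22.  23.] z 21.1
wing angle mod180 -32.2 n 405 centroid [-0.3  1.1 43.7]
hub top z 48.0603726971013
302 [0.5173 0.031  0.0822]
0 [nan nan nan]<stdin>:7: RuntimeWarning: Mean of empty slice.
  ret = um.true_divide(
```

```bash
python3 -c "
from workcell import *;print(finish_job())"
```

```text
the job is handed in; nothing more can be done
None
```

I've handed the job in: the strap is fully forward over the pedestal's foot, and the wing nut is against its stop (a second firm push left its rest angle unchanged at about -32°). I didn't measure the toe's press on the foot, and my last check of the pedestal's position failed because the scene camera gave no reading on the scanner; no verdict came back.

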